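# Hold back the sieve drive's belt tensioner

## Task

Get the powder-sieve drive ready for a new belt: press the yellow brake lever down until its catch holds it and let go of it, then push the orange tab of the sprung tensioner arm back until the ratchet clicks. Finish while still holding the arm with the gripper, pushed clearly beyond the click so that it is not resting back on its pawl, with the brake lever still latched. Leave the two printed cages, the brush and the jar where they are.

Things in the scene. Friction and masses are not known exactly. Their poses are not given: they have to be found in the camera images.
- paddle (a point): centre of the upper face of the yellow paddle (50 x 42 mm, 12 mm thick) at the end of the brake lever, a fixed grey block beside the drive on its left or its right; the lever reaches from its pivot towards the robot side and this point is 115 mm out along the lever and 7 mm above its centre line, which passes through the pivot. The paddle starts about 136 mm above the bench and is about 92 mm up when latched; nothing stands under it
- brake_pivot (a point): axis of the brake lever (level, square to the lever), 85 mm above the bench, fixed; the paddle's centre runs on an arc about it. The posts beside it reach 95 mm up
- brake (a joint): angle of the brake lever, rad: 0 raised by its spring (lever 0.4 rad above level), grows as the paddle goes down; the catch snaps in at about 0.40 (lever level) and then keeps it at about 0.385 when let go; end stop 0.50. It takes about 5 N on the paddle at first, 9 to 10 N at the click
- tab (a point): centre of the orange push tab, an upright plate 10 mm thick, 36 mm wide along the arm, that stands on the steel tensioner arm; it spans 39 to 91 mm above the bench (centre 65 mm), 78 mm from the arm's pivot. It can be pushed with shut fingers or pinched from above. The arm itself is 12 mm thick, its top 39 mm up
- pivot (a point): upright axis of the tensioner arm on the blue drive plate, fixed, 33 mm above the bench; pushed back, the tab swings about it clockwise as seen from above, away from the robot. The blue plate is 12 mm thick; the aluminium pulleys beyond the tab are up to 46 mm high
- roller (a point): centre of the black idler roller at the arm's end, 40 mm in diameter, 39 to 75 mm above the bench, 130 mm from the pivot (52 mm beyond the tab's centre)
- tensioner (a joint): angle of the tensioner arm, rad: 0 at rest on its spring, grows as it is pushed back; the ratchet clicks at about 0.40, and if let go after that the arm rests back on the pawl at about 0.39; end stop 0.62. It takes about 5 N at the tab at first, about 11 N at 0.50; clearly beyond the click means more than 0.43
- ratchet (a joint): angle of the red ratchet pawl beside the tensioner's tail, rad: 0 at rest, lifts to about 0.14 as the pin rides over it, and drops back to 0 at the click
- cage_a_center (a point): centre of a loose grey printed lattice cube, 50 mm, in the low black tray (200 x 170 x 30 mm) on the side of the drive away from the brake: leave alone
- cage_b_center (a point): centre of the other loose printed cube in the tray: leave alone
- brush: loose hand brush lying on the bench between robot and drive, about 200 mm long: leave alone
- jar: closed white jar with blue lid, 70 mm across, 90 mm high, standing on the bench between robot and drive, to the right of the brush; origin under its centre: leave alone
Things that resemble listed ones, but are neither listed nor needed, are in the scene too. Of the things shaped like the part that bears paddle, the grey one is meant.

How it is judged:
By the outcome, as a careful person would: the job done as asked, in the order asked, and still so for the second after the job is handed in, while the arm keeps its last pose, push and grip.
It also fails if it takes over 43 s, if anything falls off the work surface, if the arm or the gripper's body presses on something with over 40 N, if the wrist force passes 120 N, or if a joint passes its speed limit or range.

## Robot

A 6-joint arm with a two-finger parallel gripper is mounted at the origin on the work surface. World frame = base frame: x ahead of the robot, y to its left, z up, the work surface at z = 0. Lengths are in m, angles in rad, forces in N, time in s.
With the tool pointing down it reaches from about 0.375 to 0.975 m from the base axis. Payload 3.8 kg.
Tool frame: the origin (TCP) lies on the centre line of the jaws, within the pads' length; the fingertips stand 17 mm ahead of it and the grasp point (between the pads) lies 2 mm behind it (bot.tip_extent is the distance from the TCP to the fingertips, in m); z points along the fingers, y is the line along which they close (so a half turn about z gives the same grasp; the last joint's range is limited). The gripper opens to 85 mm and grips with 20 to 120 N. Pads are 22 mm wide; open, the fingers measure 114 mm over their backs; the gripper's body (76 mm by 85 mm) begins 54 mm behind the grasp point. The pads swing forward as they close: fully open they stand 13 mm farther back than shut.
Start: joints at [-1.266, 0.264, 1.604, -0, 1.274, -0.037], TCP at [0.226, -0.636, 0.248] pointing down, gripper open.
Joint ranges: [-2.63, 2.63], [-0.94, 2.18], [0.31, 2.57], [-1.31, 4.45], [0, 2.66], [-2.55, 2.55]. Speed limits (rad/s): [2.57, 2.57, 3.14, 3.14, 3.14, 3.14].

## Interface

Orientations are given as a rotation vector (axis times angle).
In Python, from workcell import readout, read_camera, finish_job, bot gives the robot as it stands.
- The arm moves only by the tool jog_arm, never from a script. Its argument "deltas" is one flat list of numbers, 7 for each row, row after row: the shift along the tool's x, y, z in m, then the turn, a rotation vector about the tool's x, y, z in degrees, then the gripper command: -1 is shut, 1 is fully open, values between are in proportion. A call has 1 to 8 rows; each row is the pose to reach, as a shift and turn from the pose commanded when the call began, along the tool's axes at that moment; what a row does not reach only later rows make up. A row lasts 1/10 s, in which the tool goes at most 50 mm and 8.59 degrees, less where a joint would pass 70% of its speed; a pose out of reach is approached as far as the arm can. A call with a gripper value outside its range is refused whole. The fingers move at their own pace and stop on an object; "squeeze" is the grip in N (left out, the last holds). Time passes only in rows, so rows that repeat a pose let the fingers close. It gives the time, the measured TCP pose, the force, the opening and the grip force at its end, in the units of the state.
- readout.read_state(): the state, without advancing time (a new reading comes with each control period).
- read_camera(name): name is "side" or "top" or "wrist"; returns a dict with "color" (400x640x3 uint8, blue, green, red), "fx", "fy", "cx", "cy" (pixels), "origin" and "attitude" of the camera in the world. Camera axes: x right, y down, z forward; pixel columns grow to the right and rows downward; lengths in m; the calibration is good to about 2 mm. A picture is of the moment at which its call begins. There is no depth.
- finish_job(): hands the job in; it is judged then, once.
The state is a dict: "time": time; "q": joint angles; "joint_vel": joint speeds; "joint_torque": joint torques, N m; "tool_pos": TCP position; "tcp_rot": TCP orientation; "wrist_force": force on the tool from outside, world axes, zero at the start; "torque": the same for the moment, N m; "width": opening from 0.0 (shut) to 1.0 (fully open); "grip_force": force on a finger pad.
Only numpy, scipy, OpenCV 4.12 (cv2) and the standard library are available. Lean on these libraries where they do the work, as an engineer would, in place of code of your own. Each camera call takes 0.05 s, during which the arm holds its last target. There are 200 camera calls.

## Working session

There is one attempt and no reset: what is moved stays moved. The work goes in short steps, Python scripts to look and compute and a tool call to move; the robot and the scene stay as the last step left them, time stands still between calls to the robot, and variables do not carry over. Pictures are saved under pics/ and viewed, at most 10 in all, crops included, and the job is handed in when it is done.

Besides the shell and the picture viewer there is one more tool, called after ">>>" as name(argument=value, ...) on one line, values as JSON. jog_arm: Moves the arm, as the interface text tells. Its arguments: {"type":"object","properties":{"deltas":{"type":"array"},"squeeze":{"type":"number"}},"required":["deltas"]}

```bash
mkdir -p pics; ls
python3 - <<'E'
from workcell import readout, read_camera, bot
import cv2
for n in ("top","side"):
    c=read_camera(n); cv2.imwrite(f"pics/{n}0.png",c["color"]); print(n,c["fx"],c["cx"],c["cy"],c["origin"],c["attitude"])
s=readout.read_state(); print(s)
E
```

```text
pics
top 427.8682325808076 315.22761944924133 203.95979306591897 [ 0.40031789 -0.02608285  1.23410481] [-2.20533907  2.14743956 -0.12826063]
side 405.8450227775846 314.5745084251562 199.7627145193695 [0.28547042 0.85720372 0.80826867] [-0.35982253  2.68314115 -1.34651938]
{'time': 0.1, 'q': array([-1.26586953e+00,  2.64746364e-01,  1.60525039e+00, -8.82795786e-06,
        1.27370752e+00, -3.68725783e-02]), 'joint_vel': array([-0.0008695 , -0.00051049, -0.00222414, -0.00067892, -0.00017516,
       -0.00056306]), 'joint_torque': array([ 1.47036371e-04, -5.16708076e+01, -3.68591130e+01, -6.90079469e-05,
        6.29885224e-03, -4.58401769e-05]), 'tool_pos': array([ 0.2260711 , -0.63534363,  0.2470333 ]), 'tcp_rot': array([-3.09376461e+00, -5.33935814e-01,  4.56061264e-04]), 'wrist_force': array([-0.30908058, -1.1091469 , -0.74795508]), 'torque': array([-0.02541338,  0.01082169,  0.0106912 ]), 'grip_force': 0.0, 'width': 1.0035388628121793}
```

View pics/top0.png

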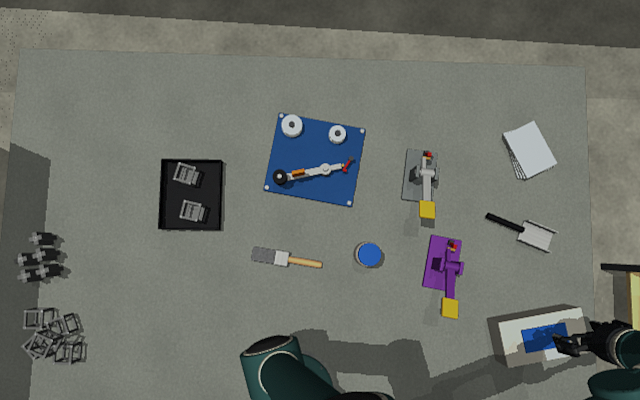

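View pics/side0.png

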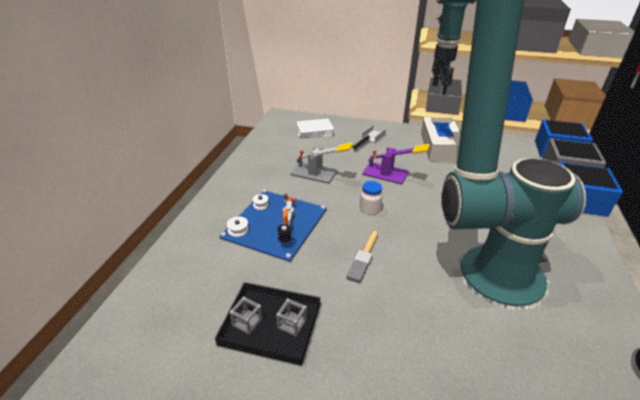

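The top view shows the grey lever with its paddle at (427,210), its pivot around (427,172), and the purple decoy at (450,308). The tab is at (298,173), the roller at (280,177) and the arm pivot near (325,169). The jar is at (369,254). In the side view the tab is at (287,217) and the grey lever's paddle at (344,147).

```bash
cat > h.py <<'E'
import numpy as np, cv2
from scipy.spatial.transform import Rotation as R
from workcell import readout, read_camera, bot
def ray(c,u,v):
    d=R.from_rotvec(c["attitude"]).apply([(u-c["cx"])/c["fx"],(v-c["cy"])/c["fy"],1]); return np.array(c["origin"]),d
def onz(c,u,v,z):
    o,d=ray(c,u,v); return o+d*(z-o[2])/d[2]
def two(c1,p1,c2,p2):
    o1,d1=ray(c1,*p1);o2,d2=ray(c2,*p2)
    t=np.linalg.lstsq(np.c_[d1,-d2],o2-o1,rcond=None)[0]
    a,b=o1+t[0]*d1,o2+t[1]*d2; return (a+b)/2,np.linalg.norm(a-b)
def blobs(c,lo,hi,amin=15):
    m=cv2.inRange(cv2.cvtColor(c["color"],cv2.COLOR_BGR2HSV),lo,hi)
    n,l,s,ce=cv2.connectedComponentsWithStats(m)
    return [(ce[i].round(1),s[i]) for i in range(1,n) if s[i][4]>=amin]
E
python3 - <<'E'
from h import *
t=read_camera("top"); s=read_camera("side")
for n,c in (("top",t),("side",s)):
    print(n,"yellow",blobs(c,(22,150,100),(32,255,255)))
    print(n,"orange",blobs(c,(8,150,120),(19,255,255)))
    print(n,"red",blobs(c,(0,150,80),(6,255,255),5))
    print(n,"black",[b for b in blobs(c,(0,0,0),(180,255,45)) if b[1][4]<400])
for n,im,(x,y,w,h) in (("a",t,(260,105,110,110)),("b",t,(390,140,70,90)),("c",s,(210,120,160,150))):
    k=int(min(800/w,600/h)); cv2.imwrite(f"pics/crop_{n}.png",cv2.resize(im["color"][y:y+h,x:x+w],None,fx=k,fy=k,interpolation=2))
a=cv2.imread("pics/crop_a.png");b=cv2.imread("pics/crop_b.png")
a=cv2.resize(a,(440,440));b=cv2.resize(b,(350,450))
o=np.zeros((450,790,3),np.uint8);o[:440,:440]=a;o[:450,440:]=b;cv2.imwrite("pics/crop_ab.png",o)
E
```

```text
top yellow [(array([426.5, 209.2]), array([419, 200,  16,  19, 271], dtype=int32)), (array([449.5, 307.8]), array([442, 297,  16,  22, 300], dtype=int32))]
top orange [(array([297.5, 171.3]), array([292, 169,  12,   6,  44], dtype=int32))]
top red [(array([428.7, 154.2]), array([427, 152,   5,   5,  18], dtype=int32)), (array([345.8, 166. ]), array([343, 160,   7,  12,  19], dtype=int32)), (array([454., 246.]), array([453, 245,   3,   3,   9], dtype=int32))]
top black [(array([179. , 171.2]), array([176, 166,   8,  12,  28], dtype=int32)), (array([411.9, 175.1]), array([409, 167,   8,  15,  62], dtype=int32)), (array([279.7, 177.3]), array([273, 170,  14,  15, 144], dtype=int32)), (array([432.3, 179.7]), array([431, 178,   5,   5,  15], dtype=int32)), (array([184.5, 208.7]), array([183, 203,   4,  13,  20], dtype=int32)), (array([504.6, 222.4]), array([486, 213,  38,  20, 230], dtype=int32)), (array([539.8, 226.5]), array([526, 221,  29,  12,  30], dtype=int32)), (array([ 46.5, 238.5]), array([ 37, 232,  20,  13, 173], dtype=int32)), (array([528.8, 244.5]), array([518, 240,  23,  10,
[... 1817 characters left out ...]
1]), array([631,  14,   7,  13,  23], dtype=int32)), (array([566.2, 128.1]), array([548, 122,  38,  14, 311], dtype=int32)), (array([360.5, 142.4]), array([354, 137,  14,  11,  26], dtype=int32)), (array([447.7, 204.9]), array([443, 183,  13,  38, 257], dtype=int32)), (array([284.5, 235.2]), array([279, 227,  12,  15, 116], dtype=int32)), (array([485.1, 248.5]), array([475, 227,  22,  42, 143], dtype=int32)), (array([249.4, 306.8]), array([247, 304,   6,   6,  20], dtype=int32)), (array([239.8, 308.6]), array([237, 306,   6,   6,  17], dtype=int32)), (array([294.3, 309.1]), array([291, 306,   8,   7,  35], dtype=int32)), (array([637.8, 359. ]), array([636, 350,   4,  20,  59], dtype=int32))]
```

View pics/crop_ab.png

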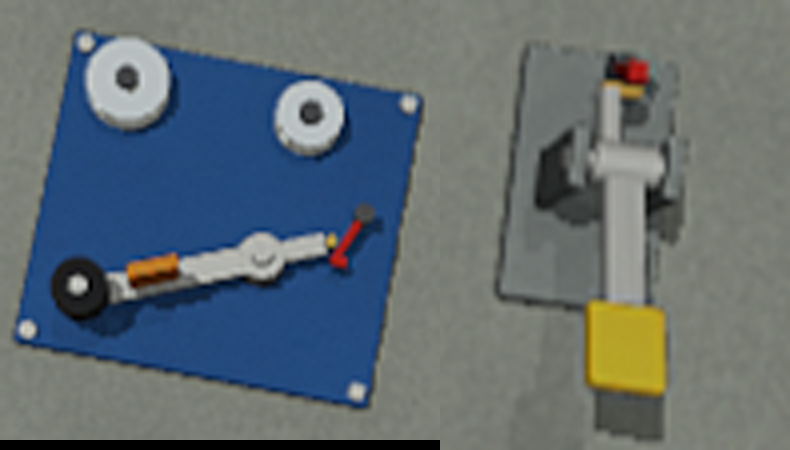

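The crop shows the arm pivot at about (325.5,169.2), the roller centre at (279.5,176.3), the tab's top at (298,171) and the brake pivot at (427.4,172.4).

Run:
```python
from h import *
t=read_camera("top"); s=read_camera("side")
P=onz(t,426.5,209.2,.136); print("paddle",P, two(t,(426.5,209.2),s,(344.1,146.7)))
B=onz(t,427.4,172.4,.095); print("bpivot",B, np.linalg.norm((P-B)[:2]))
V=onz(t,325.5,169.2,.047);r=onz(t,279.5,176.6,.075);T=onz(t,297.5,171.3,.085)
print("pivot",V,"roller",r,np.linalg.norm((r-V)[:2]),"tab",T,np.linalg.norm((T-V)[:2]),"two",two(t,(297.5,171.3),s,(285.1,216.1)))
print("tab from line",V+(r-V)*78/130)
print("jar",onz(t,369,254,.09),"pulleys",onz(t,291.5,125,.046),onz(t,337.5,133.5,.046),"purple",onz(t,449.5,307.8,.136))
st=readout.read_state();print(st["time"],R.from_rotvec(st["tcp_rot"]).as_matrix().round(3))
```

```text
paddle [ 0.50707585 -0.33042305  0.136     ] (array([ 0.50633928, -0.33123997,  0.13353906]), np.float64(0.001967100892304628))
bpivot [ 0.61125739 -0.34431294  0.095     ] 0.10510338801418155
pivot [ 0.62098101 -0.06976825  0.047     ] roller [0.59160824 0.05672298 0.075     ] 0.1298568081407841 tab [0.60592916 0.00764493 0.085     ] 0.07886290916183901 two (array([0.60561693, 0.00750075, 0.07618183]), np.float64(0.0038032484891628066))
tab from line [0.60335735 0.00612649 0.0638    ]
jar [ 0.38756876 -0.18934112  0.09      ] pulleys [0.74567992 0.02981674 0.046     ] [ 0.72496136 -0.10151864  0.046     ] purple [ 0.25801003 -0.38869622  0.136     ]
0.3 [[ 0.942  0.335 -0.   ]
 [ 0.335 -0.942  0.001]
 [ 0.    -0.001 -1.   ]]
```

>>> jog_arm(deltas=[0.045,-0.024,0,0,0,0,-1,0.09,-0.048,0,0,0,0,-1,0.135,-0.073,0,0,0,0,-1,0.18,-0.097,0,0,0,0,-1,0.225,-0.121,0,0,0,0,-1,0.27,-0.146,0.0,0,0,0,-1,0.315,-0.17,0.01,0,0,0,-1,0.36,-0.194,0.02,0,0,0,-1], squeeze=40)

```text
time: 1.1
tool_pos: [0.4947, -0.3389, 0.231]
tcp_rot: [3.094, 0.534, 0.002]
wrist_force: [0.4, -0.5, -0.7]
width: -0.003
grip_force: 0.0
```

>>> jog_arm(deltas=[0,0,0.01,0,0,0,-1,0,0,0.02,0,0,0,-1,0,0,0.035,0,0,0,-1,0,0,0.04,0,0,0,-1,0,0,0.04,0,0,0,-1])

```text
time: 1.6
tool_pos: [0.4915, -0.3409, 0.1885]
tcp_rot: [-3.094, -0.53, 0.004]
wrist_force: [0.3, -0.2, -0.1]
width: -0.001
grip_force: 0.0
```

Run:
```python
from h import *
t=read_camera("wrist");cv2.imwrite("pics/w1.png",t["color"])
s=readout.read_state();print(s["time"],s["tool_pos"],s["width"],s["wrist_force"])
```

```text
1.65 [ 0.49208087 -0.34119222  0.1894899 ] 0.001307857264383255 [-1.02616374 -0.31938633  0.20616317]
```

View pics/w1.png

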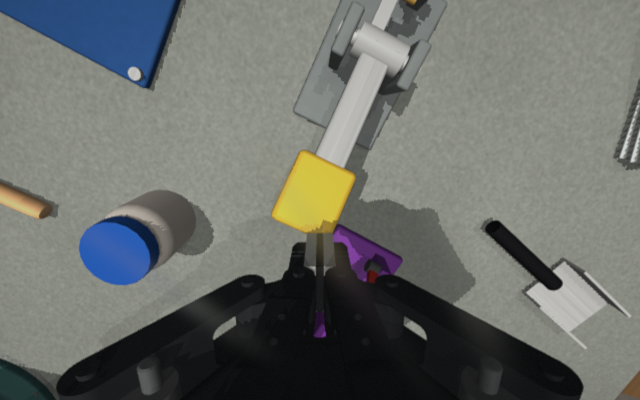

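The wrist view shows the fingertips at (320,240), short of the paddle centre at (314,192). That agrees with the roughly 15 mm residual in the numbers, so I'll correct for it and press.

>>> jog_arm(deltas=[0.013,-0.007,0,0,0,0,-1,0.013,-0.007,0.015,0,0,0,-1,0.013,-0.007,0.03,0,0,0,-1,0.013,-0.007,0.04,0,0,0,-1,0.013,-0.007,0.05,0,0,0,-1,0.013,-0.007,0.06,0,0,0,-1,0.013,-0.007,0.07,0,0,0,-1,0.013,-0.007,0.078,0,0,0,-1])

```text
time: 2.45
tool_pos: [0.5019, -0.3293, 0.1117]
tcp_rot: [-3.095, -0.535, 0.004]
wrist_force: [-4.1, 0.3, 8.3]
width: 0.002
grip_force: 4.0
```

>>> jog_arm(deltas=[0,0,0.005,0,0,0,-1,0,0,0.01,0,0,0,-1,0,0,0.01,0,0,0,-1,0,0,0.01,0,0,0,-1])

```text
time: 2.85
tool_pos: [0.5016, -0.3293, 0.1022]
tcp_rot: [-3.094, -0.534, 0.005]
wrist_force: [-5.9, 0.8, 9.5]
width: -0.002
grip_force: 4.8
```

>>> jog_arm(deltas=[0,0,-0.005,0,0,0,-1,0,0,-0.015,0,0,0,-1,0,0,-0.05,0,0,0,-1,0,0,-0.1,0,0,0,-1,0,0,-0.1,0,0,0,-1])

```text
time: 3.35
tool_pos: [0.507, -0.3321, 0.2098]
tcp_rot: [3.087, 0.533, 0.015]
wrist_force: [1.6, -1.2, 0.9]
width: 0.001
grip_force: 0.0
```

Run:
```python
from h import *
s=read_camera("side");print(blobs(s,(22,150,100),(32,255,255)))
c=read_camera("wrist");b=max(blobs(c,(22,150,100),(32,255,255)),key=lambda b:b[1][4]);print(b)
for z in(.092,.136): print(onz(c,*b[0],z))
y=min(blobs(s,(22,150,100),(32,255,255)),key=lambda b:b[0][0])
print(two(c,b[0],s,y[0]))
```

```text
[(array([421.5, 148. ]), array([414, 144,  15,   8,  76], dtype=int32)), (array([346. , 158.5]), array([339, 155,  15,   8,  91], dtype=int32))]
(array([314.2, 202.1]), array([ 284,  171,   63,   61, 2315], dtype=int32))
[ 0.50130981 -0.32963715  0.092     ]
[ 0.514706   -0.32541864  0.136     ]
(array([ 0.49831785, -0.33069429,  0.08817851]), np.float64(0.0037246736143159106))
```

The brake lever is latched: triangulation puts the paddle at about 0.09 m. Next I move to the tab, turning the gripper on the way.

>>> jog_arm(deltas=[0.021,-0.028,-0.01,0,0,-8,0,0.047,-0.063,-0.01,0,0,-16,0,0.073,-0.098,-0.01,0,0,-24,0,0.099,-0.133,-0.01,0,0,-32,0,0.125,-0.168,-0.01,0,0,-40,0,0.151,-0.203,-0.01,0,0,-48,0,0.177,-0.238,-0.01,0,0,-56,0,0.203,-0.273,-0.01,0,0,-64,0])

```text
time: 4.25
tool_pos: [0.6016, -0.0023, 0.2094]
tcp_rot: [-2.334, -2.098, 0.005]
wrist_force: [-0.0, 0.0, -0.5]
width: 0.496
grip_force: 0.0
```

>>> jog_arm(deltas=[0,0,0,0,0,-8,0,0,0,0,0,0,-16,0,0,0,0,0,0,-19.5,0,0,0,0,0,0,-19.5,0,0,0,0,0,0,-19.5,0])

```text
time: 4.75
tool_pos: [0.6019, -0.0041, 0.2103]
tcp_rot: [-1.954, -2.456, 0.003]
wrist_force: [-0.5, -0.0, 0.3]
width: 0.501
grip_force: 0.0
```

Run:
```python
from h import *
s=readout.read_state();p=s["tool_pos"];M=R.from_rotvec(s["tcp_rot"]).as_matrix()
print(s["time"],p,s["q"],M.round(3))
c=read_camera("wrist");b=max(blobs(c,(8,150,120),(19,255,255)),key=lambda b:b[1][4]);print(b)
for z in(.085,.091):
    T=onz(c,*b[0],z);print(T)
print(M.T@(np.array([.605,.0072,.068])-p))
cv2.imwrite("pics/w2.png",c["color"])
```

```text
4.75 [ 0.60185367 -0.00405263  0.21027904] [-4.81434917e-02  1.55528351e-01  1.80543088e+00  5.29180529e-05
  1.18388254e+00 -2.74913665e-01] [[-0.225  0.974 -0.003]
 [ 0.974  0.225  0.   ]
 [ 0.001 -0.003 -1.   ]]
(array([326.1, 181.2]), array([321, 162,  11,  40, 424], dtype=int32))
[0.60628055 0.00733664 0.085     ]
[0.6058175  0.00874963 0.091     ]
[0.01012507 0.00603854 0.1422704 ]
```

View pics/w2.png

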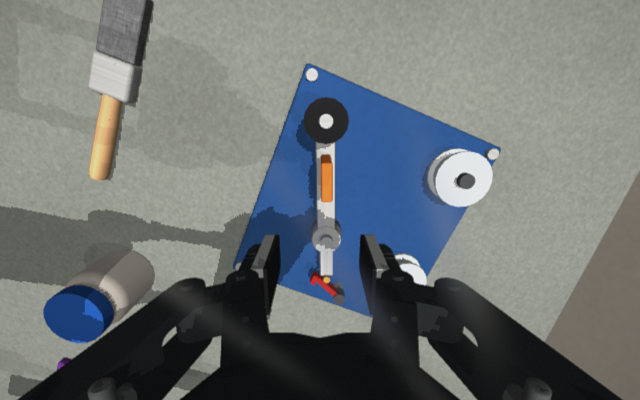

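The wrist view shows the tab at (326,181), the roller at (326,121) and the pivot at (326,238). The arm lies parallel to tool x, so the jaws are aligned. I'll descend around the tab.

>>> jog_arm(deltas=[0.0105,0.0065,0.01,0,0,0,0,0.0105,0.0065,0.04,0,0,0,0,0.0105,0.0065,0.07,0,0,0,0,0.0105,0.0065,0.1,0,0,0,0,0.0105,0.0065,0.12,0,0,0,0,0.0105,0.0065,0.135,0,0,0,0,0.0105,0.0065,0.142,0,0,0,0,0.0105,0.0065,0.142,0,0,0,0])

```text
time: 5.6
tool_pos: [0.6063, 0.0078, 0.0692]
tcp_rot: [-1.953, -2.459, 0.002]
wrist_force: [-0.6, 0.6, 0.4]
width: 0.504
grip_force: 0.0
```

Run:
```python
from h import *
s=readout.read_state();print(s["tool_pos"],s["wrist_force"])
c=read_camera("wrist");cv2.imwrite("pics/w3.png",c["color"])
for u,v in((326.1,238),):pass
```

```text
[0.6062744  0.00783023 0.06917974] [-0.55828507  0.60634234  0.3899018 ]
```

View pics/w3.png

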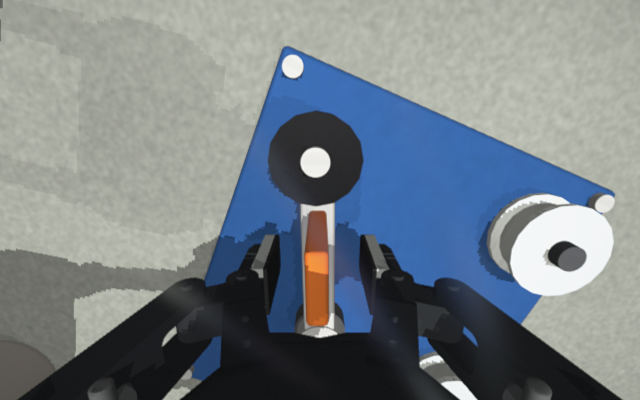

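The tab, at (317,270), sits between the jaws with the roller clear of them. Closing now.

>>> jog_arm(deltas=[0,0,0,0,0,0,-1,0,0,0,0,0,0,-1,0,0,0,0,0,0,-1,0,0,0,0,0,0,-1,0,0,0,0,0,0,-1], squeeze=50)

```text
time: 6.15
tool_pos: [0.6064, 0.0073, 0.0718]
tcp_rot: [-1.954, -2.46, 0.001]
wrist_force: [-4.2, -0.8, 6.2]
width: 0.11
grip_force: 49.0
```

Run:
```python
from h import *
# arc in tool frame: pivot is 78 mm behind along -x; tool z down, so clockwise from above = +turn about tool z
for a in np.arange(.06,.54,.06): print(round(np.degrees(a),1),(.078*(np.cos(a)-1)).round(4),(.078*np.sin(a)).round(4))
```

```text
3.4 -0.0001 0.0047
6.9 -0.0006 0.0093
10.3 -0.0013 0.014
13.8 -0.0022 0.0185
17.2 -0.0035 0.0231
20.6 -0.005 0.0275
24.1 -0.0068 0.0318
27.5 -0.0088 0.036
30.9 -0.0111 0.0401
```

>>> jog_arm(deltas=[-0.0001,0.0047,0,0,0,3.4,-1,-0.0006,0.0093,0,0,0,6.9,-1,-0.0013,0.014,0,0,0,10.3,-1,-0.0022,0.0185,0,0,0,13.8,-1,-0.0035,0.0231,0,0,0,17.2,-1,-0.005,0.0275,0,0,0,20.6,-1,-0.0068,0.0318,0,0,0,24.1,-1,-0.0088,0.036,0,0,0,27.5,-1])

```text
time: 6.95
tool_pos: [0.6429, 0.0068, 0.0718]
tcp_rot: [-2.483, -1.923, 0.003]
wrist_force: [-8.0, -1.9, 6.6]
width: 0.113
grip_force: 49.3
```

>>> jog_arm(deltas=[0,0,0,0,0,0,-1,0,0.002,0,0,0,1.5,-1,0,0.002,0,0,0,1.5,-1])

```text
time: 7.25
tool_pos: [0.6447, 0.0063, 0.0717]
tcp_rot: [-2.507, -1.892, 0.004]
wrist_force: [-8.6, -0.6, 7.7]
width: 0.109
grip_force: 49.5
```

Run:
```python
from h import *
s=readout.read_state();p=s["tool_pos"];V=np.array([.621,-.0698])
print(s["time"],p,s["wrist_force"],s["torque"],s["width"],s["grip_force"])
print("angle from TCP",np.arctan2(.0073+.0698,.6064-.621)-np.arctan2(p[1]-V[1],p[0]-V[0]))
t=read_camera("top");d=read_camera("side")
print(blobs(d,(22,150,100),(32,255,255)),[b for b in blobs(t,(22,150,100),(32,255,255))])
c=read_camera("wrist")
a=cv2.resize(t["color"][100:240,240:450],None,fx=3,fy=3)[:420,:400]
o=np.zeros((420,800,3),np.uint8);o[:,:400]=a;o[:250,400:]=cv2.resize(c["color"],(400,250));cv2.imwrite("pics/fin.png",o)
```

```text
7.25 [0.64467446 0.00631048 0.07173975] [-8.59072677 -0.61222308  7.70360709] [-0.02845707  0.88896847  0.29879253] 0.10926365250395874 49.4516658782959
angle from TCP 0.48871537668431686
[(array([421., 148.]), array([414, 144,  15,   9,  86], dtype=int32)), (array([346.2, 158.4]), array([339, 155,  15,   8,  91], dtype=int32))] [(array([421.7, 214.1]), array([414, 205,  17,  19, 272], dtype=int32)), (array([449.5, 307.7]), array([441, 297,  17,  22, 302], dtype=int32))]
```

View pics/fin.png

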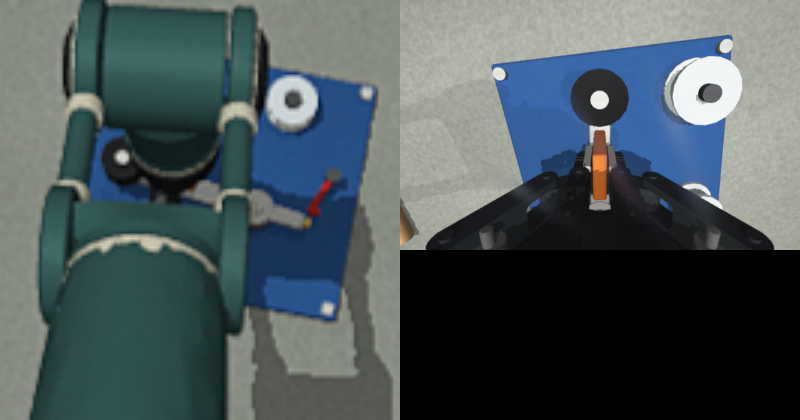

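The final view shows the roller at about (281,153), which puts the arm about 0.49–0.50 rad back. The tab is pinched and the pin is past the pawl. The brake paddle's blob is still at (346,158), so it is still latched.

```bash
python3 -c "
from workcell import finish_job; print(finish_job())"
```

```text
the job is handed in; nothing more can be done
None
```

The job is handed in: the brake lever is latched and released, and the gripper is holding the tensioner arm at about 0.49 rad, past the 0.40 click; the cages, brush and jar were not touched.

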